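Swing the grill tray out and turn out the toast

TASK

The toast under the little counter grill is done. Swing the tray out from under the heater by its black ball knob until it clicks into its outer catch, then slide the turner under the hot slice between the two rails, lift it off and lay it flat on the chopping board, without touching the toast with the fingers or bumping the hot heater hood. Finally lay the turner down off the toast, leave the tray clicked out and the other things where they stand.

Things in the scene. Friction and masses are not known exactly. Their poses are not given: they have to be found in the camera images.
- toast_grill: counter-top infrared toast grill, fixed: black base 230 x 115 x 26 mm (x -160..70, y -65..50 from the origin), 25 mm steel column 340 mm high, heater hood, swinging tray. Origin on the worktop at the column's axis; +x points away from the robot, +y left; tray (when in) and hood lie on the -y side, their middle 155 mm from the column.
- heater_hood: hot steel heater hood, fixed, origin and axes of toast_grill; spans x -97..77, y -242..-68, z 207..250 mm (bracket on top to z 272). Its front edge stands right over the knob of the tray when in, 120 mm above the ball's middle: the gripper must come in leaning back towards the robot by about 30 degrees (over 22, under 45).
- tray (a joint): angle of the tray about the column, rad: 0 = in, under the hood; grows clockwise seen from above, out towards the robot. A spring ball catch holds it at 0 and at 1.396 (outer catch); stop at 1.48. Leaving a catch takes 3 to 5 N at the knob; near 1.396 (within 0.15) it snaps in by itself. Between, light friction (1 N at the knob); it stays where left.
- tray_knob (a point): centre of the black ball knob, 30 mm thick, on a 10 mm upright pin; 37 mm above the tray's plate, 22 mm free under the ball. It lies 95 mm from the tray centre, 182 mm from the column axis, 46 mm from the edge of the slice. Axes are the tray's: +y along the tray to the column, -x from tray centre to knob.
- tray_centre (a point): tray centre, on its plate's upper face, 50 mm above the worktop; axes as tray_knob (column 155 mm off along +y). Plate 114 (x) x 116 mm (y). Rails 6 mm thick, 4 mm high along y at x = -40, +40 carry the slice: a slot 74 wide, only 4 mm high under it (feel for the plate). Walls 15 mm high at x = -55, +55 and 17 mm at y = +55; the end at y = -60 is open and faces the robot when out.
- toast: slice of toast, brown crust, 98 x 94 x 14 mm (y 94 along the tray), 45 g, stiff; origin under its centre. Starts on the tray's rails. Too wide for the fingers.
- turner: turner, steel blade, black handle, 140 g. Origin under the blade's centre; +x to the tip, z up. Blade 100 (x) x 58 (y) x 2 mm, slippery (friction 0.3). Neck and handle leave the blade at x = -28 mm and run straight, in y = 0, 35 degrees up towards -x, to x = -157, z = 94 mm; so 75 mm of blade fit under a slice. It stands on its blade by itself, handle in the air.
- turner_grip (a point): a good grip on the turner's handle, in the turner's axes at x = -98, y = 0, z = +53 mm. The handle there is 22 mm wide (along y), 15 mm thick, running 35 degrees up towards -x, from 42 mm before this point to 72 mm behind it.
- chopping_board: wooden chopping board 230 (x) x 340 (y) x 22 mm, loose, 1.1 kg; origin under its centre.
- timer: white kitchen timer, 65 mm wide, 52 mm high, bystander; origin under its centre
- white_mug: white mug, red inside, 89 x 120 x 98 mm, bystander; origin under its middle
- tomato_tin: food tin with tomatoes on its label, 75 mm wide, 58 mm high, bystander; origin under its centre
Not all that is in view belongs to the job. Of the things shaped like the toast, the brown one is meant.

How it is judged:
On the way, in this order (a step that is already met when the one before it is completed fails the run):
1. the tray stands in its outer catch with the slice still on it (value of joint tray between 1.33 and 1.46 rad and z of toast in the frame of tray_centre above 0 m and horizontal distance between toast and tray_centre below 0.03 m), for 0.3 s.
2. the slice is carried on the turner, lifted clear of the tray (z of toast in the frame of tray_centre above 0.03 m and contact force between toast and turner above 0.1 N and angle between toast's own z axis and vertical below 0.35 rad and contact force between toast and toast_grill below 0.01 N), for 0.2 s.
At the end, for the whole second after the job is handed in: The slice lies flat (within 5 degrees) and at rest on the chopping board, its centre within 85 mm (x) and 140 mm (y) of the board's centre; the turner lies at rest on the worktop or the board, let go and not touching the slice; the tray stands in its outer catch (1.33 to 1.46 rad) (z of toast in the frame of chopping_board between 0.017 and 0.028 m and x of toast in the frame of chopping_board between -0.085 and 0.085 m and y of toast in the frame of chopping_board between -0.14 and 0.14 m and angle between toast's own z axis and vertical below 0.08 rad and linear speed of each of toast, turner below 0.02 m/s and contact force between toast and turner below 0.02 N and contact force between turner and the fingers below 0.02 N and contact force between turner and toast_grill below 0.02 N and height (world z) of turner between -0.02 and 0.06 m and value of joint tray between 1.33 and 1.46 rad).
It fails at once if the fingers touch the toast (contact force between toast and the fingers above 0.3 N).
It fails at once if the hot heater hood is bumped (more than 3 N) (contact force between heater_hood and anything else above 3 N).
It fails at once if the toast falls beside the board (height (world z) of toast below 0.012 m).
It fails at once if a bystander (timer, mug or tin) is moved by more than 30 mm (distance of any of timer, white_mug, tomato_tin from where it was at the start of the episode above 0.03 m).
It also fails if it takes over 72 s, if anything falls off the work surface, if the arm or the gripper's body presses on something with over 40 N, if the wrist force passes 120 N, or if a joint passes its speed limit or range.

ROBOT

A 6-joint arm with a two-finger parallel gripper is mounted at the origin on a cart in front of the work surface, level with it; the furniture and walls round the work are solid. World frame = base frame: x ahead of the robot, y to its left, z up, the work surface at z = 0. Lengths are in m, angles in rad, forces in N, time in s.
With the tool pointing down it reaches from about 0.4 to 0.825 m from the base axis. Payload 7 kg.
Tool frame: the origin (TCP) lies at the very end of the fingers, on their centre line; the grasp point (between the pads) lies 19 mm behind it; z points along the fingers, y is the line along which they close (so a half turn about z gives the same grasp; the last joint's range is limited). The gripper opens to 88 mm and grips with 3 to 60 N. Pads are 19 mm wide; open, the fingers measure 130 mm over their backs; the gripper's body (78 mm by 193 mm) begins 47 mm behind the grasp point.
Start: joints at [-0.943, 0.359, 0.012, 0, -1.224, -0.288], TCP at [0.225, -0.636, 0.227] pointing down, gripper open.
Joint ranges: [-3.07, 3.07], [-1.43, 2.12], [-1.02, 1.25], [-3.03, 1.67], [-3.05, -0], [-3.03, 3.03]. Speed limits (rad/s): [2.39, 2.39, 3.01, 3.14, 3.14, 3.14].

INTERFACE

Orientations are given as [roll, pitch, yaw] about the fixed x, y, z axes, in that order (R = Rz(yaw) Ry(pitch) Rx(roll)).
In Python, from station import arm, grab_frame gives the robot as it stands.
- The arm moves only by the tool jog_arm, never from a script. Its argument "deltas" is a list that holds one entry, the list of rows, each a list of 4 numbers: the shift along the tool's x, y, z in units of 60 mm (1.0 is 60 mm), then the turn about the tool's z in units of 5 degrees (1.0 is 5 degrees). A call has 1 to 8 rows; each row is the pose to reach, as a shift and turn from the pose commanded when the call began, along the tool's axes at that moment; what a row does not reach only later rows make up. A row lasts 1/8 s, in which the tool goes at most 62.5 mm and 10.7 degrees, less where a joint would pass 70% of its speed; a pose out of reach is approached as far as the arm can. A call with a gripper value outside its range is refused whole. "grip" is the finger opening in mm, from 0 to 87.6, set as the call begins (left out, the last holds). The fingers move at their own pace and stop on an object; "squeeze" is the grip in N (left out, the last holds). Time passes only in rows, so rows that repeat a pose let the fingers close. It gives the time, the measured TCP pose, the force, the opening and the grip force at its end, in the units of the state.
- arm.get_state(): the state, without advancing time (a new reading comes with each control period).
- grab_frame(name): name is "side" or "top"; returns a dict with "img" (384x512x3 uint8, red, green, blue), "vfov" (degrees; the focal length in pixels is half the picture's height over the tangent of half this angle, whatever the lens; pixels are square), "cx", "cy" (the principal point, pixels), "xyz" and "rotation" of the camera in the world. Camera axes: x right, y down, z forward; pixel columns grow to the right and rows downward; lengths in m; the calibration is good to about 2 mm. A picture is of the moment at which its call begins. There is no depth.
- arm.job_done(): hands the job in; it is judged then, once.
The state is a dict: "t": time; "q": joint angles; "qd": joint speeds; "joint_efforts": joint torques, N m; "eef_pos": TCP position; "ee_rot": TCP orientation; "force": force on the tool from outside, world axes, zero at the start; "moment": the same for the moment, N m; "width": finger opening in m; "gripper_force": force on a finger pad.
Only numpy, scipy, OpenCV 4.12 (cv2) and the standard library are available. Lean on these libraries where they do the work, as an engineer would, in place of code of your own. Each camera call takes 0.05 s, during which the arm holds its last target. There are 200 camera calls.

## Working session

There is one attempt and no reset: what is moved stays moved. The work goes in short steps, Python scripts to look and compute and a tool call to move; the robot and the scene stay as the last step left them, time stands still between calls to the robot, and variables do not carry over. Pictures are saved under pics/ and viewed, at most 10 in all, crops included, and the job is handed in when it is done.

Besides the shell and the picture viewer there is one more tool, called by a JSON object that holds its "op" and its "data". jog_arm: Moves the arm, as the interface text tells. Its arguments: {"type":"object","properties":{"deltas":{"type":"array"},"grip":{"type":"number"},"squeeze":{"type":"number"}},"required":["deltas"]}

```bash
mkdir -p pics; ls; cat > h.py <<'E'
import numpy as np, cv2
from station import arm, grab_frame
from scipy.spatial.transform import Rotation as R
def snap(n,f):
    d=grab_frame(n); cv2.imwrite(f,d['img'][:,:,::-1]); return d
E
python3 - <<'E'
from h import *
a=snap('top','pics/top0.png'); b=snap('side','pics/side0.png')
import pickle; 
for n,d in(('top',a),('side',b)):
    pickle.dump(d,open(n+'.pkl','wb')); print(n,{k:v for k,v in d.items() if k!='img'})
im=np.vstack([a['img'],b['img']])
print(arm.get_state())
E
```

```text
pics
top {'vfov': 55.65989372906079, 'cx': 257.55338529621855, 'cy': 191.55782693056787, 'xyz': array([0.1129927 , 0.04670143, 1.43430318]), 'rotation': array([-2.80899045, -0.00843812, -1.64261354])}
side {'vfov': 44.0773868859983, 'cx': 255.06187370359604, 'cy': 194.04476355623024, 'xyz': array([-0.72578377,  0.71919357,  0.71982602]), 'rotation': array([-1.98166461,  0.00440047, -2.06497251])}
{'t': 0.1, 'q': array([-9.42918796e-01,  3.59336782e-01,  1.11675380e-02, -3.08862899e-04,
       -1.22411708e+00, -2.88071246e-01]), 'qd': array([-1.83801260e-03,  7.28079751e-04,  2.86090598e-03,  2.92170768e-03,
       -3.68204301e-04,  9.30805392e-05]), 'joint_efforts': array([-2.34384905e-03, -5.84161627e+01,  2.93747878e+01,  7.01560646e+00,
        1.01032850e-02, -6.46753597e-05]), 'eef_pos': array([ 0.22479182, -0.63600741,  0.22570983]), 'ee_rot': array([ 3.14008156e+00, -1.44949808e-04, -2.80189142e+00]), 'force': array([-0.63718399, -0.69035817,  0.43364636]), 'moment': array([0.0092905 , 0.03999414, 0.00590631]), 'gripper_force': 0.0, 'width': 0.08749486558289135}
```

View pics/top0.png

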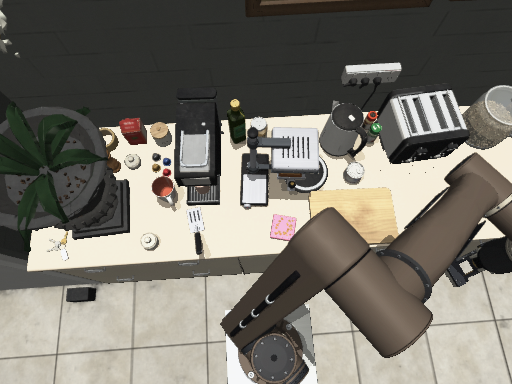

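View pics/side0.png

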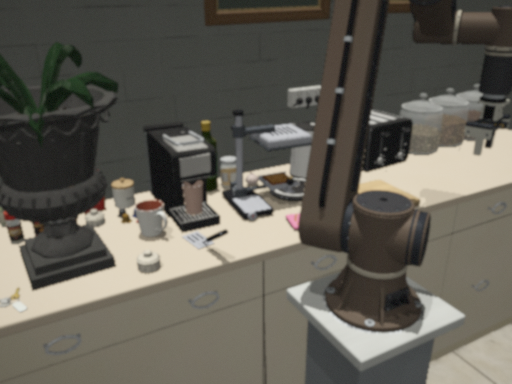

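Top: turner at (195,220) with handle to (198,250), grill with column near (253,135), hood (295,148), knob/tray below it, pink slice (284,227) as decoy, board (353,213), mug (162,187), timer candidates (355,172) and (149,241). I enlarge both views to confirm.

```bash
python3 - <<'E'
import cv2
a=cv2.imread('pics/top0.png')[105:265,175:405]; cv2.imwrite('pics/topc.png',cv2.resize(a,None,fx=3.4,fy=3.4,interpolation=cv2.INTER_CUBIC))
a=cv2.imread('pics/side0.png')[95:265,130:330]; cv2.imwrite('pics/sidec.png',cv2.resize(a,None,fx=3.5,fy=3.5,interpolation=cv2.INTER_CUBIC))
E
```

```text
(no output)
```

View pics/topc.png

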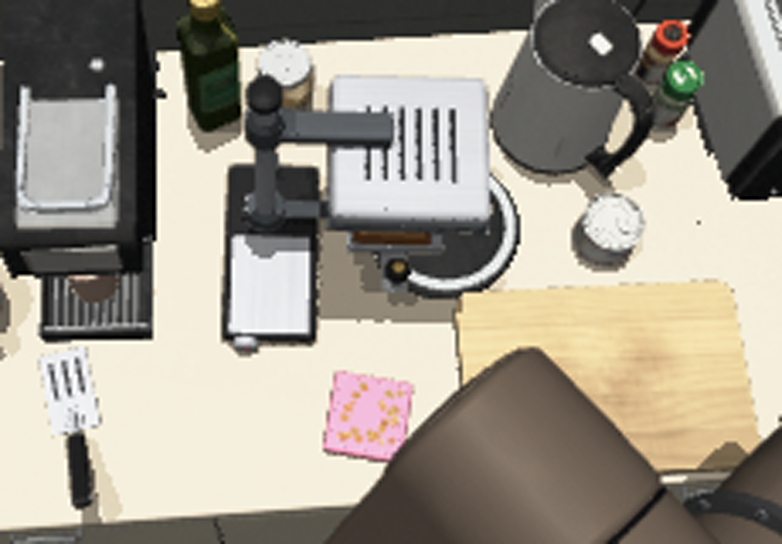

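View pics/sidec.png

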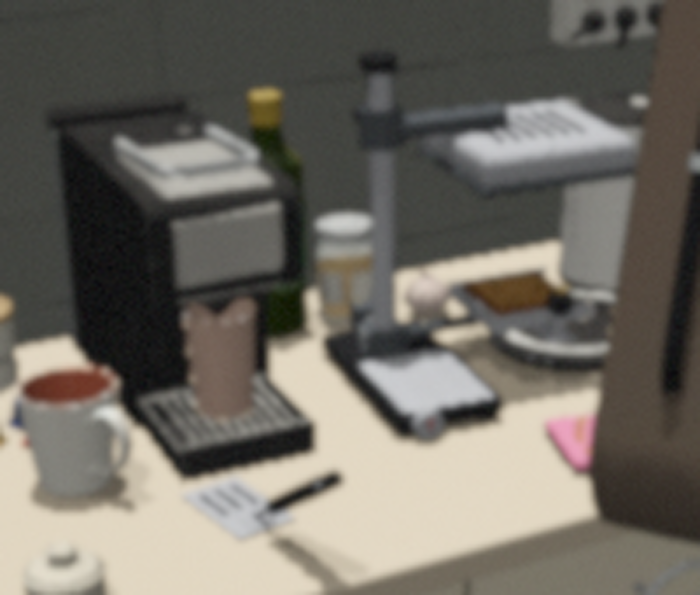

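```bash
cat >> h.py <<'E'
import pickle
def cal(n): return pickle.load(open(f'{n}.pkl','rb'))
def ray(d,u,v):
    f=192/np.tan(np.radians(d['vfov']/2)); r=R.from_euler('xyz',d['rotation']).apply([(u-d['cx'])/f,(v-d['cy'])/f,1])
    return np.array(d['xyz']),r/np.linalg.norm(r)
def atz(d,u,v,z):
    o,r=ray(d,u,v); return o+r*(z-o[2])/r[2]
def tri(p,q,a='top',b='side'):
    o1,r1=ray(cal(a),*p); o2,r2=ray(cal(b),*q)
    s=np.linalg.lstsq(np.c_[r1,-r2],o2-o1,rcond=None)[0]; x,y=o1+s[0]*r1,o2+s[1]*r2
    return (x+y)/2,np.linalg.norm(x-y)
def px(d,P):
    f=192/np.tan(np.radians(d['vfov']/2)); c=R.from_euler('xyz',d['rotation']).inv().apply(np.array(P)-d['xyz'])
    return np.array([f*c[0]/c[2]+d['cx'],f*c[1]/c[2]+d['cy']])
E
python3 - <<'E'
from h import *
np.set_printoptions(precision=4,suppress=True)
t=cal('top');s=cal('side')
T=lambda u,v:(175+u/3.4,105+v/3.4)
S=lambda u,v:(130+u/3.5,95+v/3.5)
print('knob',tri(T(398,268),S(558,300)), atz(t,*T(398,268),.087))
for c in[(223,338),(315,340),(230,165),(318,168)]: print('base',atz(t,*T(*c),.026))
for c in[(265,85)]: print('coltop',atz(t,*T(*c),.340))
for c in[(330,215),(490,222),(332,78),(488,82)]: print('hood',atz(t,*T(*c),.250))
for c in[(40,352),(87,347),(101,430),(50,437)]: print('blade',atz(t,*T(*c),.002))
print('blade side',[atz(s,*S(*c),.002) for c in[(185,490),(240,478),(292,520),(238,537)]])
print('handle end',atz(t,*T(82,505),.094),tri(T(82,500),S(337,480)))
for c in[(457,295),(730,282),(758,468)]: print('board',atz(t,*T(*c),.022))
for c in[(336,370),(413,380),(405,462),(323,452)]: print('pink',atz(t,*T(*c),.014))
E
```

```text
knob (array([ 0.6012, -0.1347,  0.0855]), np.float64(0.004639693583571338)) [ 0.5993 -0.1364  0.087 ]
base [0.5472 0.0724 0.026 ]
base [ 0.5372 -0.0367  0.026 ]
base [0.7722 0.0509 0.026 ]
base [ 0.7607 -0.0586  0.026 ]
coltop [0.7101 0.0101 0.34  ]
hood [ 0.6036 -0.0499  0.25  ]
hood [ 0.5844 -0.2146  0.25  ]
hood [ 0.7628 -0.0656  0.25  ]
hood [ 0.7466 -0.2332  0.25  ]
blade [0.5523 0.2935 0.002 ]
blade [0.5546 0.237  0.002 ]
blade [0.4514 0.2227 0.002 ]
blade [0.4471 0.2827 0.002 ]
blade side [array([0.5509, 0.2947, 0.002 ]), array([0.5483, 0.2423, 0.002 ]), array([0.4539, 0.2319, 0.002 ]), array([0.4491, 0.2844, 0.002 ])]
handle end [0.3483 0.2339 0.094 ] (array([0.3541, 0.2336, 0.0889]), np.float64(0.0019649204469016327))
board [ 0.5832 -0.2129  0.022 ]
board [ 0.5769 -0.5466  0.022 ]
board [ 0.3488 -0.5356  0.022 ]
pink [ 0.5019 -0.0593  0.014 ]
pink [ 0.4833 -0.1495  0.014 ]
pink [ 0.386  -0.1298  0.014 ]
pink [ 0.4044 -0.0357  0.014 ]
```

Crop: brown slice at top (400,238) / side (515,293), under the hood on the tray: it is the toast (the pink one at (368,415) isn't). Ball knob at top (398,268) / side (558,300). The jog only turns about tool z, so the gripper can't lean. I plan to take the turner and push the knob out with the edge of its blade, which reaches under the hood.

```bash
cat >> h.py <<'E'
def plan(targets,base=None):
    s=arm.get_state(); p=np.array(s['eef_pos']); y=s['ee_rot'][2]
    if base is not None: p=np.array(base[:3]); y=np.radians(base[3])
    c,sn=np.cos(y),np.sin(y); A=np.array([[c,sn,0],[sn,-c,0],[0,0,-1]])
    for t in targets:
        d=A@(np.array(t[:3])-p)/.06; w=-(t[3]-np.degrees(y)+180)%360-180
        w=-(((t[3]-np.degrees(y))+180)%360-180)
        print([round(float(v),2) for v in d]+[round(float(w/5),2)])
E
python3 - <<'E'
from h import *
from scipy.optimize import least_squares
t=cal('top');T=lambda u,v:(175+u/3.4,105+v/3.4)
pts=[((-.16,.05,.026),(223,338)),((-.16,-.065,.026),(315,340)),((.07,.05,.026),(230,165)),((.07,-.065,.026),(318,168)),
((-.097,-.068,.25),(330,215)),((-.097,-.242,.25),(490,222)),((.077,-.068,.25),(332,78)),((.077,-.242,.25),(488,82)),((-.095,-.155,.087),(398,268))]
def res(q):
    r=[]
    for P,c in pts:
        w=R.from_euler('z',q[2]).apply(P)+[q[0],q[1],0]; r+=list(px(t,w)-T(*c))
    return r
f=least_squares(res,[.7,.01,-.1],loss='soft_l1'); print(f.x,np.degrees(f.x[2])); print(np.round(f.fun.reshape(-1,2),1))
im=t['img'][178:192,284:302].astype(int).sum(2); print(im)
print('--')
P=[(.225,-.636,.227),(.42,-.30,.24),(.44,0,.24),(.403,.245,.15)]
plan([(.257,-.583,.23,-162),(.29,-.53,.23,-163),(.32,-.478,.235,-164),(.35,-.424,.24,-165),(.38,-.37,.24,-166),(.415,-.32,.24,-167),(.42,-.26,.24,-168),(.425,-.20,.24,-169)])
E
```

```text
[ 0.70108134  0.0108674  -0.09307764] -5.332955813239327
[[-0.8  0.2]
 [ 0.6  0.3]
 [-0.8 -0.6]
 [ 0.3 -0.9]
 [-0.4  1.4]
 [ 1.9  0.5]
 [-0.6 -2.1]
 [ 0.8 -2.1]
 [-0.3  1.7]]
[[218 219 219 217 219 231 215 216 214 214 214 212 214 213 210 209 211 212]
 [183 129 132 227 225 226 225 230 231 247 171 241 245 244 244 245 245 247]
 [283 440 167 256 267 268 267 270 268 270 258 173 162 164 171 169 171 164]
 [290 201 141 269 272 168  85 104 108 117 210 161 152 156 156 153 158 158]
 [287 283 182 268 219  71  89 218 223 182  79 146 150 149 151 153 155 155]
 [287 290 126 263 123  58 183 309 319 316  87 160 149 149 150 147 151 157]
 [287 289 282 269 117  59  98 282 320 203  71 106 367 174 153 157 157 163]
 [289 287 289 271 121  59  64  94 122  79  50 100 674 512 298 167 155 167]
 [287 289 286 266 158  55  54  55  61  49  53 676 696 692 683 674 536 304]
 [289 287 289 338 373 218  68  46  50  42 143 330 579 695 699 693 687 689]
 [287 288 290 340 382 379 191 123 144 258 266 151 197 335 584 693 693 695]
 [289 289 287 338 379 384 268 261 262 270 269 129 132 153 207 244 351 578]
 [288 286 287 314 336 339 384 301 295 302 280 116 122 128 142 142 154 207]
 [398 398 400 400 400 300 297 289 292 292 290 285 284 120 121 139 127 137]]
--
[-0.8, 0.65, -0.07, 0.29]
[-1.61, 1.3, -0.07, 0.49]
[-2.37, 1.95, -0.15, 0.69]
[-3.14, 2.64, -0.24, 0.89]
[-3.92, 3.32, -0.24, 1.09]
[-4.74, 3.91, -0.24, 1.29]
[-5.16, 4.82, -0.24, 1.49]
[-5.57, 5.74, -0.24, 1.69]
```

{"op": "jog_arm", "data": {"deltas": [[[-0.8, 0.65, -0.1, 0.3], [-1.6, 1.3, -0.1, 0.5], [-2.4, 1.95, -0.15, 0.7], [-3.15, 2.65, -0.25, 0.9], [-3.9, 3.3, -0.25, 1.1], [-4.75, 3.9, -0.25, 1.3], [-5.15, 4.8, -0.25, 1.5], [-5.55, 5.75, -0.25, 1.7]]]}}

```text
t: 1.1
eef_pos: [0.4239, -0.1983, 0.2411]
ee_rot: [3.141, -0.001, -2.951]
force: [1.6, 1.6, -0.3]
width: 0.0873
gripper_force: 0.0
```

```bash
python3 - <<'E'
from h import *
s=arm.get_state(); print(s['t'],s['eef_pos'],np.degrees(s['ee_rot']),s['q'])
plan([(.42,-.14,.24,-170),(.42,-.08,.24,-171),(.42,-.02,.24,-172),(.418,.04,.24,-172),(.415,.10,.24,-172),(.41,.16,.24,-172),(.405,.20,.22,-172),(.403,.245,.18,-172)],base=(.425,-.20,.2405,-169))
E
```

```text
1.1 [ 0.42393026 -0.19826512  0.24110663] [ 1.79984663e+02 -4.03307776e-02 -1.69073325e+02] [-1.53015291e-02  8.24175917e-04 -4.00804696e-01 -1.28194553e-04
 -1.16991123e+00 -1.36473837e+00]
[-0.11, 1.0, 0.01, 0.2]
[-0.3, 1.98, 0.01, 0.4]
[-0.49, 2.96, 0.01, 0.6]
[-0.65, 3.95, 0.01, 0.6]
[-0.79, 4.94, 0.01, 0.6]
[-0.9, 5.94, 0.01, 0.6]
[-0.94, 6.61, 0.34, 0.6]
[-1.06, 7.35, 1.01, 0.6]
```

{"op": "jog_arm", "data": {"deltas": [[[-0.1, 1.0, 0, 0.2], [-0.3, 2.0, 0, 0.4], [-0.5, 2.95, 0, 0.6], [-0.65, 3.95, 0, 0.6], [-0.8, 4.95, 0, 0.6], [-0.9, 5.95, 0, 0.6], [-0.95, 6.6, 0.35, 0.6], [-1.05, 7.35, 1.0, 0.6]]]}}

```text
t: 2.1
eef_pos: [0.4019, 0.2471, 0.1821]
ee_rot: [3.139, 0.003, -3.002]
force: [2.2, 0.7, 0.1]
width: 0.088
gripper_force: 0.0
```

```bash
python3 - <<'E'
from h import *
s=arm.get_state(); print(s['t'],s['eef_pos'],np.degrees(s['ee_rot']),s['q'])
a=snap('top','pics/top1.png'); b=snap('side','pics/side1.png')
t=a['img'][100:260,180:400,::-1]; q=b['img'][185:295,110:250,::-1]
t=cv2.resize(t,None,fx=2.5,fy=2.5,interpolation=cv2.INTER_CUBIC)  #550x400
q=cv2.resize(q,(248,195),interpolation=cv2.INTER_CUBIC)
c=np.zeros((600,798,3),np.uint8); c[:400,:550]=t; c[:195,550:]=q
z=cv2.resize(a['img'][195:265,180:290,::-1],None,fx=2.8,fy=2.8,interpolation=cv2.INTER_CUBIC); c[402:402+196,:308]=z
cv2.imwrite('pics/c1.png',c)
E
```

```text
2.1 [0.40192692 0.24708766 0.18210111] [ 1.79856019e+02  1.50491739e-01 -1.71979627e+02] [ 9.70061404e-01  5.42581501e-02 -4.88430550e-01  2.83919780e-04
 -1.02448068e+00 -2.40101958e+00]
```

View pics/c1.png

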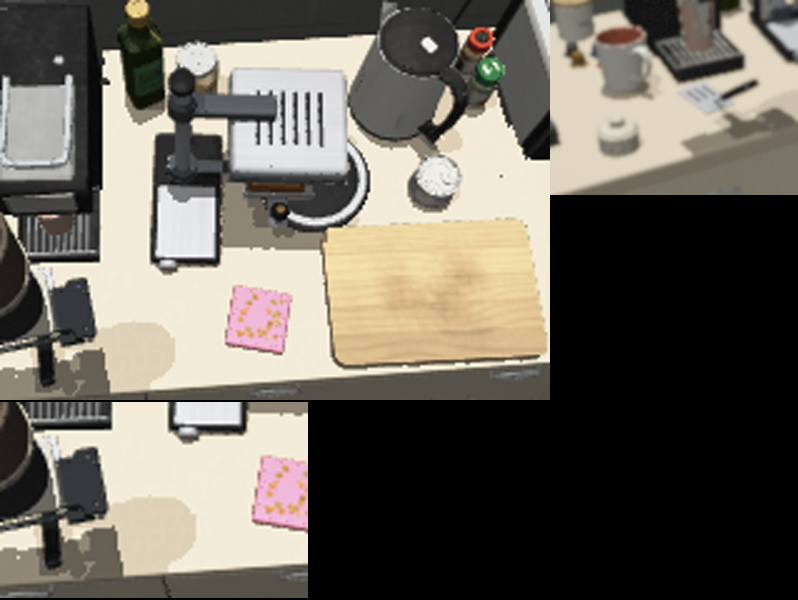

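View: gripper over the handle with blade and handle showing in line beneath; the board is now fully visible. Descend and grip.

{"op": "jog_arm", "data": {"deltas": [[[0, 0, 0.6, 0], [0, 0, 1.2, 0], [0, 0, 1.8, 0], [0, 0, 2.2, 0], [0, 0, 2.43, 0], [0, 0, 2.43, 0]]]}}

```text
t: 2.95
eef_pos: [0.4017, 0.2442, 0.0353]
ee_rot: [-3.14, -0.001, -3.003]
force: [-0.4, 0.2, 1.1]
width: 0.0872
gripper_force: 0.0
```

{"op": "jog_arm", "data": {"deltas": [[[0, 0, 0, 0], [0, 0, 0, 0], [0, 0, 0, 0], [0, 0, 0, 0], [0, 0, 0, 0], [0, 0, 0, 0]]], "grip": 0, "squeeze": 60}}

```text
t: 3.7
eef_pos: [0.4019, 0.2448, 0.0358]
ee_rot: [3.142, 0.0, -3.003]
force: [0.3, -0.3, -0.1]
width: 0.0332
gripper_force: 0.0
```

{"op": "jog_arm", "data": {"deltas": [[[0, 0, 0, 0], [0, 0, 0, 0], [0, 0, 0, 0], [0, 0, 0, 0]]]}}

```text
t: 4.2
eef_pos: [0.4019, 0.2448, 0.0358]
ee_rot: [3.142, 0.0, -3.002]
force: [0.2, -1.1, -0.1]
width: 0.0213
gripper_force: 59.6
```

{"op": "jog_arm", "data": {"deltas": [[[0, 0, -0.5, 0], [0, 0, -1.2, 0], [0, 0, -2.0, 0], [0, 0, -2.5, 0], [0, 0, -2.5, 0]]]}}

```text
t: 4.82
eef_pos: [0.4026, 0.2457, 0.1879]
ee_rot: [3.139, 0.003, -3.002]
force: [0.1, -0.3, -1.8]
width: 0.0211
gripper_force: 59.6
```

```bash
python3 - <<'E'
from h import *
s=arm.get_state(); print(s['t'],s['eef_pos'],np.degrees(s['ee_rot']),s['q'],s['width'],s['gripper_force'])
a=snap('top','pics/top2.png'); b=snap('side','pics/side2.png')
q=b['img'][110:240,150:310,::-1]
q=cv2.resize(q,None,fx=2.9,fy=2.9,interpolation=cv2.INTER_CUBIC)
z=cv2.resize(a['img'][180:265,170:280,::-1],None,fx=2.9,fy=2.9,interpolation=cv2.INTER_CUBIC)
c=np.zeros((400,790,3),np.uint8); c[:q.shape[0],:q.shape[1]]=q; c[:z.shape[0],470:470+z.shape[1]]=z
cv2.imwrite('pics/c2.png',c)
E
```

```text
4.825 [0.40258138 0.24565118 0.18794995] [ 1.79826123e+02  1.79340858e-01 -1.72027435e+02] [ 9.66929565e-01  4.78680204e-02 -4.80649492e-01  2.92640303e-04
 -1.03792643e+00 -2.39872175e+00] 0.021082305439951526 59.647361040115356
```

View pics/c2.png

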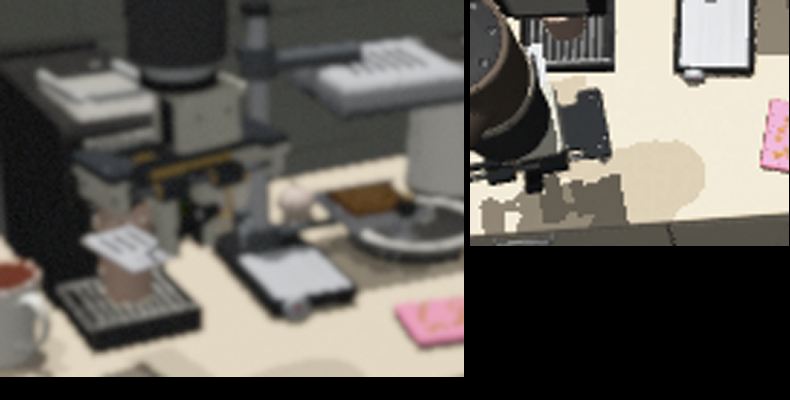

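The turner is lifted, blade level: side-crop blade corners (83,240),(125,222),(172,250),(128,272). I compute the blade's pose relative to the TCP, the board, and the approach to the knob.

```bash
python3 - <<'E'
from h import *
np.set_printoptions(precision=4,suppress=True)
s=cal('side');t=cal('top')
c=[atz(s,150+u/2.9,110+v/2.9,.153) for u,v in[(83,240),(125,222),(172,250),(128,272)]]
print(np.array(c),np.mean(c,0))
a=c[0]-c[3];b=c[1]-c[2];print(np.degrees(np.arctan2(a[1],a[0])),np.degrees(np.arctan2(b[1],b[0])))
B=np.array([atz(t,180+u/2.5,100+v/2.5,.022) for u,v in[(326,225),(527,220),(546,355),(336,366)]]);print(B,B.mean(0))
# grill
for o in [(.701,.0109)]:
  q=-.093
  for th in (0,20,40,60,70,80,84):
    k=R.from_euler('z',q-np.radians(th)).apply([-.095,-.155,.087])+[*o,0];print(th,k)
E
```

```text
[[0.5408 0.3016 0.153 ]
 [0.5653 0.2453 0.153 ]
 [0.4722 0.2306 0.153 ]
 [0.4436 0.29   0.153 ]] [0.5055 0.2669 0.153 ]
6.760041913102396 8.952358809708898
[[ 0.5905 -0.2179  0.022 ]
 [ 0.5763 -0.5511  0.022 ]
 [ 0.3512 -0.5379  0.022 ]
 [ 0.3572 -0.2057  0.022 ]] [ 0.4688 -0.3781  0.022 ]
0 [ 0.592  -0.1346  0.087 ]
20 [ 0.5488 -0.0886  0.087 ]
40 [ 0.524  -0.0305  0.087 ]
60 [0.5205 0.0325 0.087 ]
70 [0.527  0.0635 0.087 ]
80 [0.5388 0.093  0.087 ]
84 [0.5449 0.1041 0.087 ]
```

```bash
python3 - <<'E'
from h import *
b=(.403,.245,.187,-172)
plan([(.40,.186,.187,-172),(.40,.126,.187,-172),(.40,.066,.187,-170),(.40,.006,.187,-168),(.395,-.054,.187,-166),(.39,-.114,.187,-164),(.38,-.174,.187,-164),(.37,-.23,.187,-164)],b)
print()
b=(.37,-.23,.187,-164)
plan([(.355,-.26,.15,-164),(.355,-.262,.122,-164),(.39,-.252,.122,-164),(.425,-.242,.122,-164),(.46,-.232,.122,-164),(.495,-.222,.122,-164),(.495,-.222,.122,-164)],b)
E
```

```text
[0.19, -0.97, 0.0, -0.0]
[0.33, -1.96, 0.0, -0.0]
[0.46, -2.95, 0.0, -0.4]
[0.6, -3.94, 0.0, -0.8]
[0.83, -4.92, 0.0, -1.2]
[1.05, -5.89, 0.0, -1.6]
[1.35, -6.86, 0.0, -1.6]
[1.65, -7.76, 0.0, -1.6]

[0.38, -0.41, 0.62, -0.0]
[0.39, -0.44, 1.08, -0.0]
[-0.22, -0.44, 1.08, -0.0]
[-0.83, -0.44, 1.08, -0.0]
[-1.43, -0.45, 1.08, -0.0]
[-2.04, -0.45, 1.08, -0.0]
[-2.04, -0.45, 1.08, -0.0]
```

{"op": "jog_arm", "data": {"deltas": [[[-0.1, 0.98, 0, 0], [0.23, 1.96, 0, 0], [0.4, 2.95, 0, -0.4], [0.6, 3.94, 0, -0.8], [0.82, 4.92, 0, -1.2], [1.05, 5.9, 0, -1.6], [1.35, 6.87, 0, -1.6], [1.65, 7.75, 0, -1.6]]]}}

```text
t: 5.92
eef_pos: [0.2381, 0.6925, 0.1828]
ee_rot: [-3.138, -0.002, -2.863]
force: [1.2, 0.4, -2.2]
width: 0.0215
gripper_force: 59.6
```

I issued that move before reading the plan and had the sign of the tool y wrong, so the arm went left. The force stayed small; I check what was around.

```bash
python3 - <<'E'
from h import *
s=arm.get_state(); print(s['t'],s['eef_pos'],np.degrees(s['ee_rot']),s['q'],s['width'],s['force'])
a=snap('top','pics/top3.png'); b=snap('side','pics/side3.png')
c=np.vstack([np.hstack([a['img'][90:300,:280],b['img'][130:340,:280]])])[:,:,::-1]
cv2.imwrite('pics/c3.png',cv2.resize(c,None,fx=1.42,fy=1.42,interpolation=cv2.INTER_CUBIC))
# change at bystanders vs the first picture
o=cal('top')['img'].astype(int)
for n,(u,v) in dict(mug=(162,187),j149=(149,241),j132=(132,160),red=(133,131),tin160=(160,132)).items():
    print(n,abs(o-a['img'])[v-10:v+10,u-10:u+10].mean())
E
```

```text
5.925 [0.23805149 0.69251011 0.1828185 ] [-1.79801719e+02 -9.48167235e-02 -1.64027160e+02] [ 1.50450356e+00  4.79544827e-01  1.00350605e-01 -4.15631561e-04
 -1.19541857e+00 -2.79636526e+00] 0.021546423190101822 [ 1.16009405  0.38748935 -2.23262368]
mug 12.098333333333333
j149 20.385
j132 21.338333333333335
red 10.618333333333334
tin160 18.509166666666665
```

View pics/c3.png

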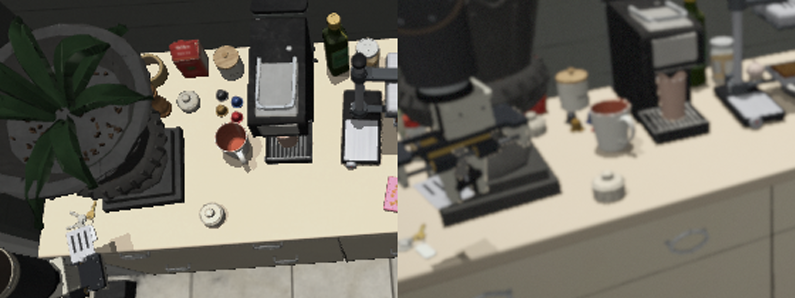

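Nothing was moved: mug (231,140), timer jar (211,215) and plant are in place, and the turner is still held level. I go back along the same path, using the reversed rows.

```bash
python3 - <<'E'
from h import *
A=lambda y:np.array([[np.cos(y),np.sin(y)],[np.sin(y),-np.cos(y)]])
r=np.array([[-0.1,0.98,0],[0.23,1.96,0],[0.4,2.95,-.4],[0.6,3.94,-.8],[0.82,4.92,-1.2],[1.05,5.9,-1.6],[1.35,6.87,-1.6],[1.65,7.75,-1.6]])
y0=np.radians(-172)
P=[(*(np.array([.403,.245])+.06*A(y0).T@q[:2]),.187,-172-5*q[2]) for q in r]
print(np.round(P,3))
plan(P[-2::-1]+[(.403,.245,.187,-172)],P[-1])
print()
plan([(.40,.186,.187,-172),(.40,.126,.187,-172),(.40,.066,.187,-170),(.40,.006,.187,-168),(.395,-.054,.187,-166),(.39,-.114,.187,-164),(.38,-.174,.187,-164),(.37,-.23,.187,-164)],(.403,.245,.187,-172))
E
```

```text
[[   0.401    0.304    0.187 -172.   ]
 [   0.373    0.36     0.187 -172.   ]
 [   0.355    0.417    0.187 -170.   ]
 [   0.334    0.474    0.187 -168.   ]
 [   0.313    0.53     0.187 -166.   ]
 [   0.291    0.587    0.187 -164.   ]
 [   0.265    0.642    0.187 -164.   ]
 [   0.24     0.692    0.187 -164.   ]]
[-0.17, -0.91, 0.0, -0.0]
[-0.34, -1.92, 0.0, -0.0]
[-0.43, -2.92, 0.0, 0.4]
[-0.51, -3.92, 0.0, 0.8]
[-0.57, -4.93, 0.0, 1.2]
[-0.6, -5.93, 0.0, 1.6]
[-0.79, -6.95, 0.0, 1.6]
[-0.56, -7.9, 0.0, 1.6]

[0.19, -0.97, 0.0, -0.0]
[0.33, -1.96, 0.0, -0.0]
[0.46, -2.95, 0.0, -0.4]
[0.6, -3.94, 0.0, -0.8]
[0.83, -4.92, 0.0, -1.2]
[1.05, -5.89, 0.0, -1.6]
[1.35, -6.86, 0.0, -1.6]
[1.65, -7.76, 0.0, -1.6]
```

{"op": "jog_arm", "data": {"deltas": [[[-0.17, -0.9, 0, 0], [-0.34, -1.9, 0, 0], [-0.43, -2.9, 0, 0.4], [-0.51, -3.9, 0, 0.8], [-0.57, -4.9, 0, 1.2], [-0.6, -5.9, 0, 1.6], [-0.75, -6.9, 0, 1.6], [-0.56, -7.9, 0, 1.6]]]}}

```text
t: 7.02
eef_pos: [0.4022, 0.2426, 0.1842]
ee_rot: [-3.14, -0.002, -3.003]
force: [0.6, -0.3, -1.9]
width: 0.0219
gripper_force: 59.6
```

{"op": "jog_arm", "data": {"deltas": [[[0.19, -0.97, 0, 0], [0.33, -1.96, 0, 0], [0.46, -2.95, 0, -0.4], [0.6, -3.94, 0, -0.8], [0.83, -4.92, 0, -1.2], [1.05, -5.89, 0, -1.6], [1.35, -6.86, 0, -1.6], [1.65, -7.76, 0, -1.6]]]}}

```text
t: 8.02
eef_pos: [0.3669, -0.2316, 0.1845]
ee_rot: [3.141, -0.002, -2.863]
force: [2.0, 0.8, -1.1]
width: 0.0215
gripper_force: 59.7
```

```bash
python3 - <<'E'
from h import *
s=arm.get_state(); print(s['t'],s['eef_pos'],np.degrees(s['ee_rot']),s['q'],s['width'],s['force'])
b=(.37,-.23,.187,-164)
plan([(.355,-.26,.15,-164),(.355,-.262,.122,-164),(.39,-.252,.122,-164),(.425,-.242,.122,-164),(.46,-.232,.122,-164),(.495,-.222,.122,-164),(.495,-.222,.122,-164)])
E
```

```text
8.025 [ 0.366865   -0.23155624  0.18454423] [ 1.79943407e+02 -1.08729077e-01 -1.64049615e+02] [-1.05279085e-01 -1.33244098e-02 -5.51739301e-01 -2.39152991e-04
 -1.03451089e+00 -1.18700902e+00] 0.02150160333094873 [ 1.95681975  0.8179682  -1.09187238]
[0.32, -0.4, 0.58, -0.01]
[0.33, -0.43, 1.04, -0.01]
[-0.28, -0.43, 1.04, -0.01]
[-0.88, -0.43, 1.04, -0.01]
[-1.49, -0.43, 1.04, -0.01]
[-2.1, -0.43, 1.04, -0.01]
[-2.1, -0.43, 1.04, -0.01]
```

{"op": "jog_arm", "data": {"deltas": [[[0.32, -0.4, 0.58, 0], [0.33, -0.43, 1.04, 0], [-0.28, -0.43, 1.04, 0], [-0.88, -0.43, 1.04, 0], [-1.49, -0.43, 1.04, 0], [-2.0, -0.43, 1.04, 0], [-2.1, -0.43, 1.04, 0], [-2.1, -0.43, 1.04, 0]]]}}

```text
t: 9.02
eef_pos: [0.4957, -0.2197, 0.1219]
ee_rot: [3.14, -0.003, -2.863]
force: [-0.5, 0.5, -1.4]
width: 0.0212
gripper_force: 59.6
```

```bash
python3 - <<'E'
from h import *
s=arm.get_state(); print(s['t'],s['eef_pos'],np.degrees(s['ee_rot']),s['width'],s['force'])
a=snap('top','pics/top4.png'); b=snap('side','pics/side4.png')
z=cv2.resize(a['img'][130:240,240:340,::-1],None,fx=4,fy=4,interpolation=cv2.INTER_CUBIC)
q=cv2.resize(b['img'][130:240,230:328,::-1],None,fx=4,fy=4,interpolation=cv2.INTER_CUBIC)
cv2.imwrite('pics/c4.png',np.hstack([z,q]))
E
```

```text
9.025 [ 0.49567457 -0.21967637  0.12193108] [ 1.79931250e+02 -1.54196007e-01 -1.64029048e+02] 0.02119973433622796 [-0.4570648   0.53865582 -1.40477095]
```

View pics/c4.png

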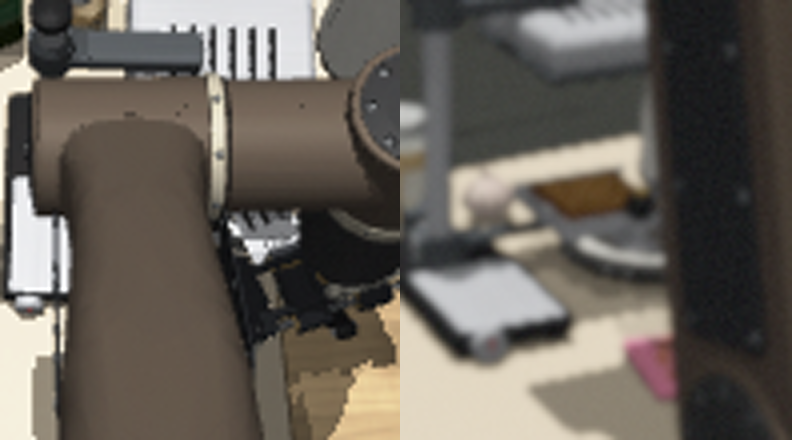

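Blade is in under the hood (top crop ~(265,240)), knob at side crop (640,203) still in. I feel for the knob towards tool +y.

{"op": "jog_arm", "data": {"deltas": [[[0, 0.08, 0, 0], [0, 0.16, 0, 0], [0, 0.22, 0, 0], [0, 0.26, 0, 0]]]}}

```text
t: 9.62
eef_pos: [0.4924, -0.205, 0.1237]
ee_rot: [-3.141, 0.0, -2.863]
force: [-0.1, -5.3, -0.9]
width: 0.0215
gripper_force: 59.7
```

{"op": "jog_arm", "data": {"deltas": [[[0.08, 0.18, 0, 0], [0.16, 0.29, 0, 0], [0.24, 0.42, 0, 0], [0.32, 0.58, 0, 0], [0.4, 0.75, 0, 0], [0.46, 0.95, 0, 0], [0.52, 1.15, 0, 0], [0.56, 1.35, 0, 0]]]}}

```text
t: 10.62
eef_pos: [0.4374, -0.1352, 0.1233]
ee_rot: [3.141, 0.0, -2.862]
force: [-0.1, 0.2, -1.1]
width: 0.0211
gripper_force: 60.0
```

```bash
python3 - <<'E'
from h import *
s=arm.get_state(); print(s['t'],s['eef_pos'],np.degrees(s['ee_rot']),s['width'],s['force'],s['moment'])
a=snap('top','pics/top5.png'); b=snap('side','pics/side5.png')
z=cv2.resize(a['img'][130:240,235:335,::-1],None,fx=4,fy=4,interpolation=cv2.INTER_CUBIC)
q=cv2.resize(b['img'][130:240,230:328,::-1],None,fx=4,fy=4,interpolation=cv2.INTER_CUBIC)
cv2.imwrite('pics/c5.png',np.hstack([z,q]))
E
```

```text
10.625 [ 0.43742562 -0.13518425  0.12331077] [ 1.79979469e+02  5.94876207e-03 -1.64007225e+02] 0.021058175623366912 [-0.07052654  0.19942505 -1.08088609] [-0.03810407  0.08857355  0.03435992]
```

View pics/c5.png

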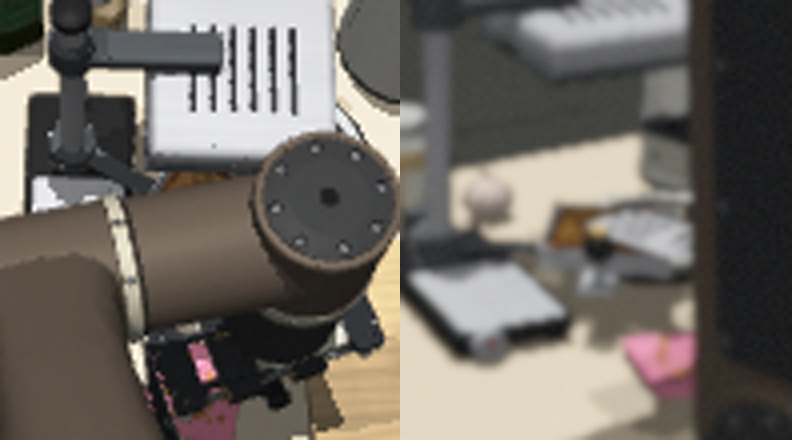

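The push works: the tray is out by about 25–30°, knob at side crop (597,235), slice still on it. Continue.

{"op": "jog_arm", "data": {"deltas": [[[0.03, 0.25, 0, 0], [0.05, 0.5, 0, 0], [0.05, 0.75, 0, 0], [0.0, 1.05, 0, 0], [-0.08, 1.4, 0, 0], [-0.18, 1.75, 0, 0], [-0.3, 2.0, 0, 0], [-0.42, 2.2, 0, 0]]]}}

```text
t: 11.72
eef_pos: [0.426, -0.0013, 0.1234]
ee_rot: [-3.142, 0.0, -2.862]
force: [1.0, -1.1, -2.3]
width: 0.0215
gripper_force: 60.0
```

{"op": "jog_arm", "data": {"deltas": [[[-0.06, 0.1, 0, 0], [-0.12, 0.2, 0, 0], [-0.18, 0.3, 0, 0], [-0.24, 0.36, 0, 0], [-0.24, 0.36, 0, 0]]]}}

```text
t: 12.35
eef_pos: [0.4339, 0.0224, 0.1233]
ee_rot: [-3.141, -0.0, -2.863]
force: [0.4, -0.4, -1.1]
width: 0.0216
gripper_force: 60.0
```

```bash
python3 - <<'E'
from h import *
np.set_printoptions(precision=4,suppress=True)
s=arm.get_state(); print(s['t'],s['eef_pos'],np.degrees(s['ee_rot']),s['width'],s['force'],s['moment'])
S=cal('side'); print('knob before',atz(S,279.25,188.75,.087))
a=snap('top','pics/top6.png'); b=snap('side','pics/side6.png')
for th in (60,70,75,80,84):
    k=R.from_euler('z',-.093-np.radians(th)).apply([-.095,-.155,.087])+[.701,.0109,0]; print(th,k,px(cal('side'),k),px(cal('top'),k))
u,v=px(cal('side'),[.539,.093,.087]).astype(int); print(b['img'][v-14:v+14,u-20:u+20].astype(int).sum(2))
E
```

```text
12.35 [0.4339 0.0224 0.1233] [-179.9918   -0.0018 -164.0361] 0.021632193259672472 [ 0.4416 -0.4471 -1.0867] [-0.5718 -0.1546 -0.2579]
knob before [ 0.5543 -0.0614  0.087 ]
60 [0.5205 0.0325 0.087 ] [259.9897 197.6388] [250.7073 205.7052]
70 [0.527  0.0635 0.087 ] [250.7114 198.7948] [242.5986 204.632 ]
75 [0.5322 0.0785 0.087 ] [245.9015 199.1243] [238.6608 203.5937]
80 [0.5388 0.093  0.087 ] [241.0412 199.2821] [234.8456 202.233 ]
84 [0.5449 0.1041 0.087 ] [237.1493 199.2833] [231.9031 200.9206]
[[512 444 369 ... 441 449 430]
 [537 483 401 ... 552 557 541]
 [550 518 455 ... 614 615 609]
 ...
 [635 637 638 ... 268 268 262]
 [636 635 635 ... 277 279 274]
 [635 637 636 ... 285 285 275]]
```

```bash
python3 - <<'E'
import cv2,numpy as np
np.set_printoptions(linewidth=250,threshold=10**6)
b=cv2.imread('pics/side6.png').astype(int).sum(2)
print((b[186:216:1,226:270:1]//30))
E
```

```text
[[11 11 10  9  7  5  5  6  9 10 11 10 10 10 10 10 10 13 15 16 14 12  9 10 12 14 14 14 15 17 17 18 18 18 17 15 13 12 11 11 11 10 10 10]
 [10 10 10  9  7  6  5  7  9 10 10 10 10 10 10  9  9 10 11 11 11  9  7  9 13 16 17 18 19 20 20 20 20 20 19 18 16 15 14 14 14 13 11 10]
 [10 10 10  9  7  5  5  7  8 10 10  9  9  9  9  8  8  7  7  7  8  7  6  7 11 15 17 19 20 20 21 21 21 21 20 20 18 17 17 16 16 15 12 10]
 [10  9  9  8  6  5  4  6  7  8  8  8  7  7  7  7  6  6  6  6  7  8  8  8  9 12 15 18 20 20 21 21 21 21 21 20 20 18 17 17 16 15 12 10]
 [ 8  7  6  5  5  4  4  5  6  6  6  6  6  6  6  6  5  6  7  8 10 11 12 12 11 11 13 16 18 20 20 21 21 20 20 20 19 18 17 16 14 13 11 10]
 [ 5  4  4  4  4  4  4  4  4  5  5  5  5  5  6  7  8  9 11 13 15 16 16 16 15 14 13 14 16 18 19 20 20 20 19 18 17 17 15 13 12 10 10 10]
 [ 4  4  4  4  4  4  4  4  5  5  5  6  6  7  9 11 13 14 16 17 18 18 18 17 16 16 15 15 15 16 18 18 18 17 17 15 15 15 14 12 10  8  9 10]
 [ 4  4  4  4  4  4  4  5  5  6  8  9 10 12 14 15 16 17 18 18 18 18 18 17 16 16 16 16 16 16 17 17 16 16 15 15 15 15 14 11  8  7  8  9]
 [ 3  4  4  4  4  4 
[... 2250 characters left out ...]
 8  8  8  8  9 10 11 13]
 [21 21 21 21 21 21 20 19 18 16 13 11 11 10  9  9  9  9 10  9  8  8  8  8  8  9  9  9  8  8  8  9  9  9  8  8  8  8  8  8  8  8  8  9]
 [21 21 21 21 21 21 21 20 20 18 15 12 10  9  8  7  6  6  6  6  6  7  7  8  8  9  9  9  8  8  8  9  9  9  8  8  8  8  8  7  7  6  6  5]
 [21 21 21 21 21 21 21 21 20 19 17 14 10  7  5  4  3  3  3  4  4  5  6  7  8  9  9  9  9  9  9  9  9  8  8  8  7  6  6  5  5  4  3  3]
 [21 21 21 21 21 21 21 21 21 20 19 16 13  9  6  3  2  2  2  2  3  5  6  8  9  9  9  9  9  9  8  8  8  7  7  6  5  5  5  5  4  4  4  4]
 [21 21 21 21 21 21 21 21 21 21 20 19 16 13  9  5  3  2  2  2  3  5  7  8  9  9  9  9  9  9  8  7  6  6  6  6  6  6  7  7  7  7  6  6]]
```

```bash
python3 - <<'E'
from h import *
np.set_printoptions(linewidth=250,threshold=10**6,precision=4,suppress=True)
S=cal('side');t=cal('top')
K=lambda th,o:R.from_euler('z',-.093-np.radians(th)).apply([-.095,-.155,.087])+[*o,0]
for o in[(.701,.0109),(.708,.0109)]:
  print(o,'0:',px(S,K(0,o)),px(t,K(0,o)),[ (th,px(S,K(th,o)).round(1)) for th in(72,76,80,84)])
print('ball now',atz(S,236,200,.087))
a=cv2.imread('pics/top6.png').astype(int).sum(2); print(a[193:212,222:252]//30)
E
```

```text
(0.701, 0.0109) 0: [291.4327 181.2644] [291.7972 185.5723] [(72, array([248.8, 198.9])), (76, array([244.9, 199.2])), (80, array([241. , 199.3])), (84, array([237.1, 199.3]))]
(0.708, 0.0109) 0: [290.3811 180.6213] [291.6158 183.9113] [(72, array([247.8, 198.2])), (76, array([244. , 198.4])), (80, array([240.1, 198.5])), (84, array([236.2, 198.5]))]
ball now [0.5416 0.1099 0.087 ]
[[ 9  8  7  8  8  8  8  9  9  9  9  9  9  9  9  9  4  8 11 11  7  6  7  7  7  8  8  8  8  8]
 [ 7  8  8  8  8  8  9  9  9  9  9  9  9  9  9 10 10  4  9 11  8  6  7  7  7  8  8  8  8  8]
 [ 8  8  8  8  9  9  9  9  9  9  9  9  9  9 10 10 10  4  4  7 10  8  7  7  7  8  8  8  8  8]
 [ 8  8  8  9  9  9  9  9  9  9  9  9 10 10 10 10 10 10  5  5 10 10  8  7  7  7  8  8  8  8]
 [ 8  9  9  9  9  9  9  9  9  9 10 10 10 10 10 10 10 11 11  4  7 10 11  8  7  7  8  8  7  6]
 [ 9  9  9  9  9  9  9  9 10 10 10 10 10 10 10 11 11 11 11  7  3  6 10 11 11  9  7  7  7  7]
 [ 9  9  9  9  9  9  9 10 10 10 10 10 11 11 11 11 11 11 11 10  4  3  5  8 11 11 11  9  7  6]
 [ 9  9  9  9  9 10 10 10 10 10 10 11 11 11 11 11 11 11 10 10  6 
[... 351 characters left out ...]
10 10 10  9  9  9  9  9  9  8  8  5  4  3  3  3]
 [10 10 10 11 11 11 11 11 11 11 11 10 10 10 10 10  9  9  9  9  9  8  8  8  8  8  7  4  4  3]
 [10 11 11 11 11 11 11 11 11 11 10 10 10 10  9  9  9  9  9  9  8  8  8  8  8  8  8  7  7  4]
 [11 11 11 11 11 11 11 11 10 10 10 10  9  9  9  9  9  9  8  8  8  8  8  8  8  7  7  7  7  4]
 [11 11 11 11 11 11 10 10 10 10 10  9  9  9  9  9  8  8  8  8  8  8  7  8  7  7  7  7  7  6]
 [11 11 11 11 11 10 10 10 10  9  9  9  9  9  9  8  8  8  8  8  8  8  7  7  7  7  7  6  6  6]
 [11 11 11 10 10 10 10 10  9  9  9  9  9  8  8  8  8  8  8  8  7  7  7  7  7  6  6  6  6  5]
 [11 11 10 10 10 10  9  9  9  9  9  9  8  8  8  8  8  8  8  7  7  7  7  7  6  6  6  5  5  5]]
```

{"op": "jog_arm", "data": {"deltas": [[[0, -0.3, 0, 0], [0.2, -0.7, 0, 0], [0.4, -1.0, 0, 0.5], [0.4, -1.0, 0, 1.0]]]}}

```text
t: 12.95
eef_pos: [0.4265, -0.043, 0.1233]
ee_rot: [3.141, -0.0, -2.953]
force: [-0.5, -0.2, -1.6]
width: 0.0213
gripper_force: 60.0
```

```bash
python3 - <<'E'
from h import *
from scipy.optimize import least_squares
np.set_printoptions(precision=4,suppress=True,linewidth=250,threshold=10**6)
s=arm.get_state(); print(s['t'],s['eef_pos'],np.degrees(s['ee_rot']),s['q'],s['force'])
D=[(.22479,-.636,.2257,.35934,.01117),(.4239,-.1983,.2411,.0008,-.4008),(.4019,.2471,.1821,.05426,-.48843),(.23805,.69251,.18282,.47954,.10035),(.36686,-.23156,.18454,-.01332,-.55174),(.40258,.24565,.18795,.04787,-.48065),(*s['eef_pos'],s['q'][1],s['q'][2])]
def fk(p,q2,q3):
    a=q2-q3; return p[0]+p[1]*np.sin(q2)+p[2]*np.cos(a), p[3]+p[1]*np.cos(q2)-p[2]*np.sin(a)
def res(p):
    o=[]
    for x,y,z,q2,q3 in D:
        rho=np.sqrt(x*x+y*y-.19**2); f=fk(p,q2,q3); o+=[f[0]-rho,f[1]-z]
    return o
f=least_squares(res,[0,.4,.4,0]); p=f.x; print(p,abs(f.fun).max())
for z in(.06,.07,.085,.1,.12):
    best=min((fk(p,q2,q3)[0],q2,q3) for q3 in np.linspace(-1.0,1.2,200) for q2 in np.linspace(-1.4,2,400) if abs(fk(p,q2,q3)[1]-z)<.004 and -3<q2-q3-np.pi/2<-.02)
    print(z,best,'r',np.hypot(best[0],.19))
b=snap('side','pics/side7.png'); print(b['img'][190:212,224:250].astype(int).sum(2)//30)
E
```

```text
12.95 [ 0.4265 -0.043   0.1233] [ 179.9819   -0.0093 -169.2085] [ 0.363   0.0476 -0.6514 -0.0004 -0.8719 -1.7452] [-0.5028 -0.2251 -1.6375]
[ 0.0024  0.5979  0.4622 -0.1763] 0.0014715136952705987
0.06 (np.float64(0.22288537537305114), np.float64(-0.13032581453634062), np.float64(-1.0)) r 0.2928786276859169
0.07 (np.float64(0.21247924530002216), np.float64(-0.1729323308270676), np.float64(-1.0)) r 0.28503934760532096
0.085 (np.float64(0.19280059817514866), np.float64(-0.24962406015037586), np.float64(-1.0)) r 0.2706881428077247
0.1 (np.float64(0.1696281108724147), np.float64(-0.3348370927318294), np.float64(-1.0)) r 0.25470315270554506
0.12 (np.float64(-0.16939117487825023), np.float64(-1.4), np.float64(-0.9557788944723618)) r 0.2545454185928986
[[11  9  8  7  6  5  5  4  4  5  6  6  6  6  6  6  6  5  5  5  5  5  5  5  5  4]
 [ 8  6  5  5  4  4  4  4  4  4  4  5  5  5  5  5  5  5  4  5  4  5  6  5  4  4]
 [ 5  4  4  4  4  4  4  4  4  4  4  5  5  5  6  5  5  5  5  5  5  5  6  6  5  6]
 [ 4  4  4  4  4  4  4  4  4  5  5  6  7  9  9  8  7  5  5  5  6  7  8  8  8  9]
 [ 4  3  4  4  4  4  
[... 737 characters left out ...]
 3  3  3  4  5  7 11 14 14 13 12 11 10 11 12 12 12]
 [21 21 20 19 16 13  8  5  3  3  3  4  5  7 10 14 17 17 16 14 13 11 11 11 11 12]
 [21 21 20 20 19 16 13  8  5  3  3  4  6  8 11 15 17 19 18 17 16 15 13 11 11 11]
 [21 21 21 20 20 19 16 13  9  5  4  5  6  8 11 14 17 19 19 19 18 18 16 15 13 11]
 [21 21 21 21 20 20 19 16 13  9  8  8  8  8 10 13 16 18 18 19 19 19 19 17 16 13]
 [21 21 21 21 21 20 20 19 16 13 13 12 10  9 10 11 13 15 16 18 18 19 19 18 17 15]
 [21 21 21 21 21 21 20 20 18 16 15 14 11 10 10 10 10 12 14 16 17 18 18 17 16 14]
 [21 21 21 21 21 21 21 20 19 18 16 14 12 10 10  9  9 10 11 14 16 16 15 14 13 11]
 [21 21 21 21 21 21 21 21 20 19 18 16 13 11 10 10  9  9  9 11 13 14 13 11  9  9]]
```

```bash
python3 - <<'E'
from h import *
S=cal('side'); print(atz(S,237.2,197.5,.087))
plan([(.426,-.043,.14,-171),(.40,-.04,.15,-173),(.37,-.03,.15,-175.3),(.345,-.022,.15,-175.3),(.333,-.020,.15,-175.3),(.333,-.020,.15,-175.3)])
E
```

```text
[0.55765711 0.09757628 0.087     ]
[0.02, -0.0, -0.28, 0.34]
[0.43, 0.13, -0.44, 0.74]
[0.89, 0.38, -0.44, 1.2]
[1.28, 0.59, -0.44, 1.2]
[1.47, 0.66, -0.44, 1.2]
[1.47, 0.66, -0.44, 1.2]
```

{"op": "jog_arm", "data": {"deltas": [[[0, 0, -0.3, 0.35], [0.43, 0.13, -0.45, 0.75], [0.9, 0.4, -0.45, 1.2], [1.3, 0.6, -0.45, 1.2], [1.47, 0.66, -0.45, 1.2], [1.47, 0.66, -0.45, 1.2]]]}}

```text
t: 13.75
eef_pos: [0.3332, -0.0195, 0.1507]
ee_rot: [3.141, 0.001, -3.053]
force: [0.3, 0.3, -0.5]
width: 0.0217
gripper_force: 60.0
```

```bash
python3 - <<'E'
from h import *
s=arm.get_state(); print(s['t'],s['eef_pos'],np.degrees(s['ee_rot']),s['q'],s['force'])
a=snap('top','pics/top8.png'); b=snap('side','pics/side8.png')
z=cv2.resize(a['img'][150:250,205:325,::-1],None,fx=3.3,fy=3.3,interpolation=cv2.INTER_CUBIC)
q=cv2.resize(b['img'][150:250,200:320,::-1],None,fx=3.3,fy=3.3,interpolation=cv2.INTER_CUBIC)
cv2.imwrite('pics/c8.png',np.hstack([z,q]))
E
```

```text
13.75 [ 0.33319335 -0.01951503  0.1507444 ] [ 1.79962488e+02  7.90892499e-02 -1.74924942e+02] [ 5.53729127e-01 -1.84389619e-01 -7.83488771e-01  4.12516547e-05
 -9.70169793e-01 -2.03597181e+00] [ 0.3006936   0.31069112 -0.51536394]
```

View pics/c8.png

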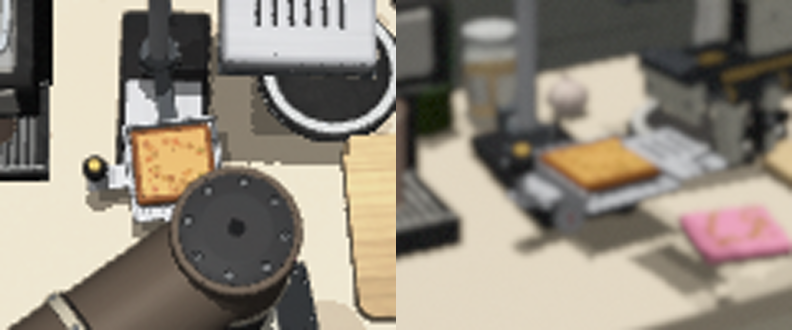

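Last picture: tray out with the brown slice on it. Top crop: toast corners (134,128),(212,123),(139,204), knob (94,168). Side crop: knob (522,150), blade (640..720,130..175), aligned with the open end. I compute where these are.

```bash
python3 - <<'E'
from h import *
np.set_printoptions(precision=4,suppress=True)
S=cal('side');t=cal('top')
T=lambda u,v:(205+u/3.3,150+v/3.3); Q=lambda u,v:(200+(u-396)/3.3,150+v/3.3)
print('knob',tri(T(94,168),Q(522,150)),atz(t,*T(94,168),.087))
c=[atz(t,*T(*p),.068) for p in[(134,128),(212,123),(139,204)]]; c=np.array(c); print('toast',c,'centre',(c[1]+c[2])/2, np.degrees(np.arctan2(*(c[0]-c[2])[1::-1])),np.linalg.norm(c[0]-c[2]),np.linalg.norm(c[0]-c[1]))
c=np.array([atz(S,*Q(*p),.068) for p in[(540,155),(607,137),(660,167),(592,187)]]); print('toast side',c,c.mean(0))
print('tray front-left',atz(t,*T(134,217),.05))
from scipy.ndimage import label
im=cv2.imread('pics/top8.png').astype(int); B,G,Rr=im[...,0],im[...,1],im[...,2]
E
```

```text
knob (array([0.5415, 0.0993, 0.1005]), np.float64(0.004433045837798765)) [0.5445 0.098  0.087 ]
toast [[ 0.5979  0.048   0.068 ]
 [ 0.5978 -0.0465  0.068 ]
 [ 0.5024  0.0479  0.068 ]] centre [0.5501 0.0007 0.068 ] 0.04570496959274152 0.09547391684033277 0.09450164444715575
toast side [[ 0.5896  0.0578  0.068 ]
 [ 0.5972 -0.0255  0.068 ]
 [ 0.5044 -0.0347  0.068 ]
 [ 0.4958  0.0484  0.068 ]] [0.5467 0.0115 0.068 ]
tray front-left [0.4919 0.0549 0.05  ]
```

{"op": "jog_arm", "data": {"deltas": [[[-0.1, 0.05, 0.3, 0.1], [-0.2, 0.05, 0.6, 0.1], [-0.27, 0.05, 0.9, 0.1], [-0.27, 0.05, 1.03, 0.1], [-0.27, 0.05, 1.03, 0.1]]]}}

```text
t: 14.48
eef_pos: [0.3488, -0.0158, 0.0882]
ee_rot: [-3.141, -0.002, -3.064]
force: [-0.3, 0.3, -0.7]
width: 0.0215
gripper_force: 60.0
```

{"op": "jog_arm", "data": {"deltas": [[[0, 0, 0.02, 0], [0, 0, 0.04, 0], [0, 0, 0.06, 0], [0, 0, 0.06, 0]]]}}

```text
t: 14.98
eef_pos: [0.3492, -0.0153, 0.0852]
ee_rot: [3.141, 0.001, -3.063]
force: [-0.0, -0.8, 0.3]
width: 0.0214
gripper_force: 60.0
```

{"op": "jog_arm", "data": {"deltas": [[[0, 0, 0.02, 0], [0, 0, 0.04, 0], [0, 0, 0.04, 0], [0, 0, 0.04, 0]]]}}

```text
t: 15.48
eef_pos: [0.3492, -0.0153, 0.0828]
ee_rot: [3.141, 0.001, -3.063]
force: [-3.3, 0.3, 4.7]
width: 0.0214
gripper_force: 60.0
```

```bash
cat > st.py <<'E'
from h import *
np.set_printoptions(precision=4,suppress=True)
s=arm.get_state(); print(s['t'],s['eef_pos'],np.degrees(s['ee_rot']),'F',s['force'],'M',s['moment'],'tau',s['joint_efforts'])
E
python3 st.py
```

```text
15.475 [ 0.3492 -0.0153  0.0828] [ 179.9917    0.0357 -175.5166] F [-3.2666  0.2733  4.7304] M [-0.0131  0.1686  0.0244] tau [  0.0712 -15.9583  20.4903   4.7456   0.0904  -0.0137]
```

{"op": "jog_arm", "data": {"deltas": [[[0, 0, -0.03, 0], [-0.08, 0, -0.03, 0], [-0.18, 0, -0.03, 0], [-0.28, 0, -0.03, 0], [-0.35, 0, -0.03, 0]]]}}

```text
t: 16.1
eef_pos: [0.3703, -0.0138, 0.0843]
ee_rot: [-3.141, -0.0, -3.064]
force: [-3.1, -0.3, 3.4]
width: 0.0215
gripper_force: 60.0
```

```bash
python3 st.py
```

```text
16.1 [ 0.3703 -0.0138  0.0843] [-179.9904   -0.0184 -175.5402] F [-3.0646 -0.2793  3.3874] M [-0.0067  0.3148  0.0334] tau [  0.3433 -20.3421  20.9086   4.9679   0.1976  -0.0586]
```

{"op": "jog_arm", "data": {"deltas": [[[-0.1, 0, -0.015, 0], [-0.2, 0, -0.015, 0], [-0.3, 0, -0.015, 0], [-0.4, 0, -0.015, 0], [-0.5, 0, -0.015, 0]]]}}

```text
t: 16.73
eef_pos: [0.4001, -0.0115, 0.0852]
ee_rot: [-3.142, -0.0, -3.064]
force: [0.0, -0.7, 1.4]
width: 0.0218
gripper_force: 60.0
```

```bash
python3 st.py; python3 - <<'E'
from h import *
a=snap('top','pics/top9.png');b=snap('side','pics/side9.png')
for n,f0,f1,box in(('top','pics/top8.png','pics/top9.png',(150,250,230,275)),('side','pics/side8.png','pics/side9.png',(180,215,235,290))):
  for f in(f0,f1):
    im=cv2.imread(f); h=cv2.cvtColor(im,cv2.COLOR_BGR2HSV); m=((h[...,0]<22)&(h[...,0]>6)&(h[...,1]>120)&(h[...,2]>90))
    y0,y1,x0,x1=box; ys,xs=np.nonzero(m[y0:y1,x0:x1]); print(f,len(xs),x0+xs.min(),x0+xs.max(),y0+ys.min(),y0+ys.max(),x0+xs.mean(),y0+ys.mean())
E
```

```text
16.725 [ 0.4001 -0.0115  0.0852] [-179.9983   -0.0069 -175.5311] F [ 0.0126 -0.731   1.4475] M [ 0.0136  0.188  -0.0146] tau [  0.3595 -25.7918  21.1614   5.1012   0.1721  -0.0927]
pics/top8.png 462 232 269 188 211 256.0064935064935 198.16883116883116
pics/top9.png 94 232 256 189 201 248.4255319148936 193.93617021276594
pics/side8.png 308 236 278 192 207 260.461038961039 199.41558441558442
pics/side9.png 289 236 280 181 207 260.0449826989619 199.67820069204151
```

{"op": "jog_arm", "data": {"deltas": [[[-0.1, 0, 0, 0], [-0.2, 0, 0, 0], [-0.3, 0, 0, 0], [-0.4, 0, 0, 0], [-0.46, 0, 0, 0], [-0.46, 0, 0, 0]]]}}

```text
t: 17.58
eef_pos: [0.4279, -0.0092, 0.0853]
ee_rot: [3.142, 0.001, -3.064]
force: [0.4, -0.9, 0.5]
width: 0.0214
gripper_force: 60.0
```

```bash
cat >> st.py <<'E'
b=grab_frame('side')['img'][:,:,::-1].copy(); h=cv2.cvtColor(b,cv2.COLOR_BGR2HSV); m=((h[...,0]<22)&(h[...,0]>6)&(h[...,1]>120)&(h[...,2]>90))
import sys
n=[int(v) for v in sys.argv[1:5]] or [180,215,235,290]
mm=m[n[0]:n[1],n[2]:n[3]].astype(np.uint8); k,l,st,ce=cv2.connectedComponentsWithStats(mm)
if k>1:
    i=1+st[1:,4].argmax(); print('toast blob',st[i,:2]+[n[2],n[0]],st[i,2:],ce[i]+[n[2],n[0]])
E
python3 st.py
```

```text
17.575 [ 0.4279 -0.0092  0.0853] [ 179.9961    0.0449 -175.5344] F [ 0.4181 -0.9153  0.4853] M [-0.1505 -0.3917  0.0139] tau [  0.1599 -29.1545  20.8269   4.7236  -0.4942   0.0757]
toast blob [244 193] [ 33  14 282] [260.9397 199.6489]
```

{"op": "jog_arm", "data": {"deltas": [[[0, 0, -0.05, 0], [0, 0, -0.15, 0], [0, 0, -0.3, 0], [0, 0, -0.5, 0], [0, 0, -0.7, 0], [0, 0, -0.9, 0], [0, 0, -1.0, 0], [0, 0, -1.0, 0]]]}}

```text
t: 18.62
eef_pos: [0.4275, -0.0092, 0.1457]
ee_rot: [3.141, 0.001, -3.064]
force: [0.4, -0.3, -1.3]
width: 0.0214
gripper_force: 60.0
```

```bash
python3 st.py 140 215 225 300; python3 - <<'E'
from h import *
S=cal('side'); print(px(S,[.55,.001,.068]),px(S,[.55,.001,.128]))
E
```

```text
18.625 [ 0.4275 -0.0092  0.1457] [ 179.9768    0.0527 -175.535 ] F [ 0.3809 -0.3319 -1.2506] M [-0.0332  0.1889 -0.0083] tau [  0.001  -27.6559  26.1055   6.3165  -0.0834   0.0001]
toast blob [244 177] [ 33  14 290] [260.6621 183.5138]
[263.94950051 197.83827611] [264.00510304 181.36602653]
```

The slice lifted with the blade (blob rose 16 px = 60 mm) and lies steady. Plan: turn the turner to point to -y beside the board, lower, then fling forward and snatch back so that the slice slides off the slippery blade.

```bash
python3 - <<'E'
from h import *
plan([(.432,-.062,.1457,-205.5)],(.4277,-.0092,.1457,-175.5))
plan([(.436,-.116,.1457,-235.5)],(.432,-.062,.1457,-205.5))
plan([(.44,-.17,.1457,-265.5)],(.436,-.116,.1457,-235.5))
E
```

```text
[-0.0, -0.88, 0.0, 6.0]
[-0.45, -0.78, 0.0, 6.0]
[-0.78, -0.45, 0.0, 6.0]
```

{"op": "jog_arm", "data": {"deltas": [[[0, -0.08, 0, 0.5], [0, -0.22, 0, 1.5], [0, -0.36, 0, 2.5], [0, -0.5, 0, 3.5], [0, -0.64, 0, 4.5], [0, -0.76, 0, 5.5], [0, -0.88, 0, 6.0]]]}}

```text
t: 19.55
eef_pos: [0.4312, -0.0625, 0.1449]
ee_rot: [-3.141, -0.001, 2.693]
force: [-0.5, -1.3, -1.0]
width: 0.0216
gripper_force: 60.0
```

{"op": "jog_arm", "data": {"deltas": [[[-0.04, -0.06, 0, 0.5], [-0.1, -0.19, 0, 1.5], [-0.18, -0.32, 0, 2.5], [-0.26, -0.45, 0, 3.5], [-0.33, -0.58, 0, 4.5], [-0.4, -0.7, 0, 5.5], [-0.45, -0.78, 0, 6.0]]]}}

```text
t: 20.42
eef_pos: [0.4356, -0.1162, 0.1452]
ee_rot: [-3.141, -0.0, 2.17]
force: [-0.7, 1.1, -1.1]
width: 0.0218
gripper_force: 60.0
```

{"op": "jog_arm", "data": {"deltas": [[[-0.06, -0.04, 0, 0.5], [-0.19, -0.1, 0, 1.5], [-0.32, -0.18, 0, 2.5], [-0.45, -0.26, 0, 3.5], [-0.58, -0.33, 0, 4.5], [-0.7, -0.4, 0, 5.5], [-0.78, -0.45, 0, 6.0], [-0.78, -0.45, 0, 6.0]]]}}

```text
t: 21.42
eef_pos: [0.4397, -0.183, 0.1446]
ee_rot: [3.139, -0.025, 1.663]
force: [-0.2, 0.0, -2.3]
width: 0.0213
gripper_force: 60.0
```

```bash
cat > blob.py <<'E'
from h import *
import sys
np.set_printoptions(precision=4,suppress=True)
s=arm.get_state(); print(s['t'],s['eef_pos'],np.degrees(s['ee_rot']),'q',s['q'],'F',s['force'])
z=float(sys.argv[1])
for c in('top','side'):
    b=grab_frame(c)['img'][:,:,::-1].copy(); cv2.imwrite(f'pics/b_{c}_{s["t"]:.2f}.png',b); h=cv2.cvtColor(b,cv2.COLOR_BGR2HSV)
    m=((h[...,0]<20)&(h[...,0]>6)&(h[...,1]>135)&(h[...,2]>90)).astype(np.uint8)
    k,l,st,ce=cv2.connectedComponentsWithStats(m)
    for i in 1+np.argsort(-st[1:,4])[:4]: print(c,st[i],ce[i],atz(cal(c),*ce[i],z))
E
python3 blob.py .127
```

```text
21.425 [ 0.4397 -0.183   0.1446] [179.8557  -1.4072  95.3047] q [-0.0014  0.11   -0.5105 -0.0303 -0.9504 -3.03  ] F [-0.212   0.0495 -2.342 ]
top [333 201  26  27 461] [345.3818 215.4165] [ 0.4463 -0.3165  0.127 ]
top [153 166   4   3   6] [154.     167.3333] [0.6896 0.3973 0.127 ]
top [124 131   2   1   2] [124.5 131. ] [0.8564 0.5186 0.127 ]
top [107 151   1   2   2] [107.  151.5] [0.7699 0.5829 0.127 ]
side [141 202  17   7  54] [148.7778 204.9074] [0.5551 0.3919 0.127 ]
side [123 214   4   4  13] [124.5385 215.6154] [0.5175 0.4736 0.127 ]
side [158 204   1   2   2] [158.  204.5] [0.5446 0.3668 0.127 ]
side [145 203   1   1   1] [145. 203.] [0.574  0.3978 0.127 ]
```

```bash
python3 - <<'E'
from h import *
plan([(.43,-.165,.12,-258),(.42,-.16,.09,-252)],(.44,-.17,.1457,-265.5))
E
```

```text
[0.1, -0.16, 0.43, -1.5]
[0.19, -0.32, 0.93, -2.7]
```

{"op": "jog_arm", "data": {"deltas": [[[0.03, -0.05, 0.05, -0.6], [0.06, -0.11, 0.15, -1.2], [0.1, -0.18, 0.3, -1.8], [0.15, -0.25, 0.5, -2.4], [0.19, -0.32, 0.7, -2.7], [0.19, -0.32, 0.85, -2.7], [0.19, -0.32, 0.93, -2.7], [0.19, -0.32, 0.93, -2.7]]]}}

```text
t: 22.52
eef_pos: [0.4197, -0.1715, 0.0889]
ee_rot: [3.134, -0.023, 1.9]
force: [-0.7, -1.1, -1.2]
width: 0.0214
gripper_force: 60.0
```

```bash
python3 blob.py .072
```

```text
22.525 [ 0.4197 -0.1715  0.0889] [179.5538  -1.3325 108.8801] q [ 0.0261  0.1442 -0.6254 -0.0342 -0.801  -2.8145] F [-0.6886 -1.0946 -1.1669]
top [329 207  22  24 225] [339.5333 220.3111] [ 0.4425 -0.3062  0.072 ]
top [153 166   4   3   6] [154.     167.3333] [0.7138 0.412  0.072 ]
top [117 169   2   2   3] [117.3333 169.3333] [0.7151 0.559  0.072 ]
top [282 218   1   2   2] [282.  218.5] [ 0.4651 -0.0849  0.072 ]
side [123 214   5   4  14] [124.7143 215.6429] [0.6324 0.4504 0.072 ]
side [146 202   5   3  10] [147.9 202.9] [0.6907 0.3594 0.072 ]
side [150 206   6   3   9] [151.7778 207.    ] [0.6535 0.3577 0.072 ]
side [154 202   6   4   9] [156.3333 203.1111] [0.6757 0.3356 0.072 ]
```

{"op": "jog_arm", "data": {"deltas": [[[0, 0, 0.1, 0], [0, 0, 0.25, 0], [0, 0, 0.37, 0], [0, 0, 0.37, 0]]]}}

```text
t: 23.12
eef_pos: [0.419, -0.1709, 0.0662]
ee_rot: [3.135, -0.024, 1.901]
force: [-0.0, -0.5, -1.8]
width: 0.0214
gripper_force: 60.0
```

{"op": "jog_arm", "data": {"deltas": [[[-0.45, 0, 0, 0], [-1.45, 0, 0, 0], [-0.45, 0, 0, 0], [0.55, 0, 0, 0], [1.2, 0, 0, 0], [1.2, 0, 0, 0]]]}}

```text
t: 23.88
eef_pos: [0.3958, -0.1013, 0.0691]
ee_rot: [3.132, -0.023, 1.904]
force: [0.8, 0.5, -1.2]
width: 0.0217
gripper_force: 60.0
```

```bash
python3 blob.py .036
```

```text
23.875 [ 0.3958 -0.1013  0.0691] [179.4629  -1.3245 109.0759] q [ 0.2126  0.099  -0.7428 -0.0364 -0.7228 -2.9941] F [ 0.7616  0.4508 -1.1847]
top [348 192  30  28 271] [362.0775 205.9188] [ 0.504  -0.4149  0.036 ]
top [153 166   4   3   5] [154.2 167.2] [0.7303 0.4208 0.036 ]
top [275 232   3   2   4] [276.25 232.75] [ 0.4187 -0.0605  0.036 ]
top [117 169   2   2   3] [117.3333 169.3333] [0.731  0.5726 0.036 ]
side [147 202  13   7  33] [153.2424 205.3636] [0.7407 0.3293 0.036 ]
side [123 214   4   4  13] [124.5385 215.5385] [0.7089 0.4357 0.036 ]
side [146 202   5   3   8] [147.875 202.5  ] [0.7727 0.3385 0.036 ]
side [140 203   4   3   5] [141.8 204. ] [0.7707 0.3606 0.036 ]
```

The slice slid off: top blob bbox centre (363,206) → (0.504,-0.415), 0.33 m from the grip and well on the board. Now stand the turner on the free left part of the board.

{"op": "jog_arm", "data": {"deltas": [[[-0.2, 0, 0, 0], [-0.5, 0, 0, 0], [-0.8, 0, 0, 0], [-1.1, 0, 0, 0], [-1.2, 0, 0, 0], [-1.2, 0, 0.06, 0], [-1.2, 0, 0.11, 0], [-1.2, 0, 0.13, 0]]]}}

```text
t: 24.98
eef_pos: [0.4194, -0.1705, 0.0591]
ee_rot: [3.134, -0.023, 1.901]
force: [-0.7, 1.2, 2.1]
width: 0.0217
gripper_force: 60.0
```

```bash
python3 blob.py .036 | head -2
```

```text
24.975 [ 0.4194 -0.1705  0.0591] [179.5397  -1.3258 108.9295] q [ 0.0285  0.189  -0.6598 -0.0371 -0.7215 -2.812 ] F [-0.6605  1.2453  2.0543]
top [348 192  30  28 248] [361.5524 205.9516] [ 0.504  -0.4127  0.036 ]
```

Contact with the board (Fz +2). Open and lift away.

{"op": "jog_arm", "data": {"deltas": [[[0, 0, 0, 0], [0, 0, 0, 0], [0, 0, 0, 0], [0, 0, 0, 0], [0, 0, 0, 0], [0, 0, 0, 0]]], "grip": 60}}

```text
t: 25.82
eef_pos: [0.4196, -0.1707, 0.0592]
ee_rot: [3.133, -0.023, 1.901]
force: [-0.1, -0.5, -0.8]
width: 0.0601
gripper_force: 0.0
```

{"op": "jog_arm", "data": {"deltas": [[[0, 0, -0.3, 0], [0, 0, -0.8, 0], [0, 0, -1.5, 0], [0, 0, -2.2, 0], [0, 0, -3.0, 0], [0, 0, -3.0, 0]]]}}

```text
t: 26.58
eef_pos: [0.4216, -0.1756, 0.2429]
ee_rot: [3.127, -0.02, 1.901]
force: [-0.1, 0.6, -0.3]
width: 0.0598
gripper_force: 0.0
```

```bash
python3 - <<'E'
from h import *
s=arm.get_state();print(s['t'],s['eef_pos'],s['q'],s['width'])
plan([(.39,-.05,.24,108.9),(.38,.1,.24,108.9),(.36,.25,.24,108.9)])
E
```

```text
26.575 [ 0.42156637 -0.17560573  0.24290041] [ 0.01715925 -0.02004608 -0.4069174  -0.02557655 -1.17593505 -2.81890637] 0.0598040663829785
[2.15, 0.18, 0.05, 0.0]
[4.57, 0.83, 0.05, 0.0]
[7.04, 1.33, 0.05, 0.0]
```

{"op": "jog_arm", "data": {"deltas": [[[0.7, 0.05, 0, -1.2], [1.5, 0.1, 0, -2.5], [2.4, 0.25, 0, -4], [3.3, 0.5, 0, -5.5], [4.2, 0.7, 0, -7], [5.1, 0.9, 0, -8], [5.9, 1.1, 0, -8], [5.9, 1.1, 0, -8]]]}}

```text
t: 27.58
eef_pos: [0.3679, 0.1826, 0.2471]
ee_rot: [3.121, -0.015, 2.606]
force: [0.8, -0.9, -0.3]
width: 0.0598
gripper_force: 0.0
```

```bash
python3 blob.py .036 | grep -v '^side'; python3 - <<'E'
from h import *
import glob
np.set_printoptions(precision=4,suppress=True)
f=sorted(glob.glob('pics/b_top_*'))[-1]; im=cv2.imread(f); t=cal('top'); h=cv2.cvtColor(im,cv2.COLOR_BGR2HSV)
m=((h[...,0]<20)&(h[...,0]>6)&(h[...,1]>135)&(h[...,2]>90)).astype(np.uint8)
m=cv2.morphologyEx(m,cv2.MORPH_CLOSE,np.ones((5,5)))
k,l,st,ce=cv2.connectedComponentsWithStats(m); i=1+st[1:,4].argmax()
r=cv2.minAreaRect(np.argwhere(l==i)[:,::-1].astype(np.float32)); print('toast rect',r,atz(t,*r[0],.036))
B=cv2.boxPoints(r); c=[atz(t,*p,.036) for p in B]; print('sides',[np.linalg.norm(c[j]-c[j-1]) for j in range(4)])
# board corners: compare with the earlier picture, dark handle of turner
g=im.astype(int).sum(2); d=((g<150)).astype(np.uint8)[190:260,290:345]; k,l,st,ce=cv2.connectedComponentsWithStats(d)
for i in range(1,k):
    if st[i,4]>8: print('dark',st[i]+[290,190,0,0,0])
# knob neighbourhood vs tray-out picture
o=cv2.imread('pics/top8.png').astype(int); print('tray diff',abs(o-im)[192:212,225:245].mean(), 'board corner diff',abs(o-im)[183:197,380:396].mean())
E
```

```text
27.575 [0.3679 0.1826 0.2471] [178.8216  -0.8393 149.294 ] q [ 0.9291 -0.1192 -0.4898 -0.0181 -1.1813 -3.0292] F [ 0.7869 -0.9024 -0.3425]
top [348 192  30  28 273] [362.1136 205.978 ] [ 0.5038 -0.415   0.036 ]
top [153 166   4   3   5] [154.2 167.2] [0.7303 0.4208 0.036 ]
top [117 169   2   2   3] [117.3333 169.3333] [0.731  0.5726 0.036 ]
top [287 229   2   3   3] [287.3333 230.    ] [ 0.4266 -0.1049  0.036 ]
toast rect ((362.6755676269531, 205.8804473876953), (24.933963775634766, 21.721181869506836), 65.224853515625) [ 0.504  -0.4173  0.036 ]
sides [np.float64(0.10007900346523467), np.float64(0.09264458599415262), np.float64(0.10117464701682194), np.float64(0.0906306847175752)]
dark [295 190  16   3  28]
dark [295 225  22   9 102]
tray diff 5.798333333333333 board corner diff 5.0163690476190474
```

```bash
python3 -c "
from station import arm
print(arm.job_done())"
```

```text
the job is handed in; nothing more can be done
None
```

I handed the job in: the tray is clicked out, the slice lies flat on the chopping board about 5 cm from its centre, and the turner rests on the board clear of it. I never saw the judge's verdict, and the final state is confirmed only by camera measurement. One wrong-way arm move mid-job disturbed nothing, and because the gripper could not lean back I swung the tray out by pushing the ball knob with the turner's blade.

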